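# Lay the spare air cylinder in the crimping fixture's free saddles

## Task

Fit the spare air cylinder to the crimping fixture: it is the large one of the two stored under the bench riser, the twin of the one already clamped in the fixture, and only its rod can be reached until it is drawn out. Lay it gently, air ports up, in the pair of V saddles that is free, so that the barrel rests down in both V notches and the rod lies in the open slot of the crosshead. Let go of it and leave everything else where it is.

Things in the scene. Friction and masses are not known exactly. Their poses are not given: they have to be found in the camera images.
- cylinder: Large spare air cylinder, loose, 0.55 kg: aluminium barrel 38 mm dia, 90 mm long, between two black end caps 47 x 47 mm, 27 mm long; steel rod 12 mm dia sticks 54 mm out of one cap (does not slide). Air fittings (the ports, 12 mm high) on both caps. Origin: axis at mid barrel, near the centre of mass; x to the rod, z to the ports. Starts on the mat on its caps (axis 23.5 mm up) under the riser.
- rod_tip (a point): Tip of the large spare cylinder's rod, on its axis, 126 mm from its origin. At the start the rod sticks out of the riser's mouth and the front cap peeps out by less than 15 mm; the rest is under the shelf.
- slim_cylinder: A slimmer air cylinder, not wanted: caps 30 x 30 mm, barrel 25 mm in diameter, rod 8 mm in diameter and 45 mm long; lies beside the large one under the riser, about 130 mm away. Which lies on which side varies. Origin on the axis at mid barrel (15 mm up), x towards the rod.
- riser: Bench riser, fixed: white shelf 360 mm wide, 220 mm deep, underside 68 mm and top 80 mm above the mat; a supply and a meter stand on it from 65 mm behind the front edge. Origin on the mat under its centre; its open mouth (front edge) is 110 mm from the origin towards its own -x, about the table's +y. The mat is free 220 mm in front of it, so a cylinder can be drawn straight out.
- fixture: Crimping fixture, fixed: plate 355 x 240 x 12 mm, two parallel stations at y = +60 and -60 mm. Each has two saddles (12 mm thick, 60 wide, 78 high) at x = +32 and -32 mm with a 90 degree V notch 40 mm wide on top; a seated cylinder has 7 mm play either way in x. Origin on the mat, mid saddles; x to the crosshead (x 86 to 122) and die head (x 138 to 214), both 99 mm high: the rod points there.
- seat_1 (a point): Seat point of the station at y = +60 mm of the fixture: where the middle of a seated barrel's axis lies, 85 mm above the mat. In line with it the brown crosshead has an open-topped slot 28 mm wide and 33 mm deep in which the rod lies, with no room for fingers beside it.
- seat_2 (a point): Seat point of the station at y = -60 mm of the fixture: the same for the other station, with its own slot.
- mounted_cylinder: The twin of the large cylinder, already clamped in one of the two stations by two straps (bolt heads up to 117 mm, air fittings up to 121 mm above the mat); fixed. Which station it occupies varies; the other is free. Origin at mid barrel on the axis, so at the seat point of its station.
- strap_1: Removed clamp strap, a small steel bridge 60 x 12 x 26 mm, loose on the mat near the fixture; leave it. Origin under its centre.
- strap_2: A second such strap; leave it. Origin under its centre.
- cutters: Side cutters, 130 mm long, dark grips, on the mat to the left of the fixture; leave them. Origin under the pivot, x towards the jaws.
- screwdriver: Screwdriver, 190 mm long, at the back; leave it. Origin under its middle.
- tape_roll: Black roll of tape lying flat, 90 mm across, 19 mm high, in front of the robot; leave it. Origin under its centre.
Not all that is in view belongs to the job. Leave any blue look-alike of the cylinder alone.

How it is judged:
At the end, for the whole second after the job is handed in: The large spare cylinder rests in the free saddles: barrel middle within 10 mm along, 6 mm across and 3.5 mm above or 5 mm below that seat point, axis within 0.06 rad of the fixture's, rod tip towards the die head in the crosshead slot, ports up within 0.35 rad, at rest, let go ((y of cylinder in the frame of fixture between 0.054 and 0.066 m or y of cylinder in the frame of fixture between -0.066 and -0.054 m) and x of cylinder in the frame of fixture between -0.01 and 0.01 m and z of cylinder in the frame of fixture between 0.08 and 0.0885 m and x of rod_tip in the frame of fixture above 0.105 m and angle between the x axis of cylinder and the x axis of fixture, either way round below 0.06 rad and angle between cylinder's own z axis and vertical below 0.35 rad and linear speed of cylinder below 0.01 m/s); the robot touches nothing.
It fails at once if one of the other loose things (slim cylinder, straps, cutters, screwdriver, tape roll) is moved by more than 30 mm (distance of any of slim_cylinder, strap_1, strap_2, cutters, screwdriver, tape_roll from where it was at the start of the episode above 0.03 m).
It fails at once if the cylinder is rammed on the fixture (more than 60 N between them) (contact force between cylinder and fixture above 60 N).
It fails at once if the cylinder is dropped on the saddles (falls faster than 0.35 m/s out of the fingers within 60 mm of a seat point, so from more than about 6 mm) (linear speed of cylinder above 0.35 m/s and contact force between the fingers and cylinder below 0.5 N and (distance between cylinder and seat_1 below 0.06 m or distance between cylinder and seat_2 below 0.06 m)).
It also fails if it takes over 56 s, if anything falls off the work surface, if the arm or the gripper's body presses on something with over 40 N, if the wrist force passes 120 N, or if a joint passes its speed limit or range.

## Robot

A 7-joint arm with a two-finger parallel gripper is mounted at the origin on the work surface. World frame = base frame: x ahead of the robot, y to its left, z up, the work surface at z = 0. Lengths are in m, angles in rad, forces in N, time in s.
With the tool pointing down it reaches from about 0.4 to 0.85 m from the base axis. Payload 10.4 kg.
Tool frame: the origin (TCP) lies between the finger pads; the fingertips stand ahead of it and the grasp point (between the pads) lies 5 mm behind it (manip.tip_extent is the z of the fingertips in the tool frame, in m); z points along the fingers, y is the line along which they close (so a half turn about z gives the same grasp; the last joint's range is limited). The gripper opens to 85 mm and grips with 20 to 120 N. Pads are 22 mm wide; open, the fingers measure 114 mm over their backs; the gripper's body (76 mm by 85 mm) begins 54 mm behind the grasp point. The pads swing forward as they close: fully open they stand 13 mm farther back than shut.
Start: joints at [1.157, 0.332, -0.065, 1.46, 0.022, 1.35, -0.088], TCP at [0.238, -0.578, 0.245] pointing down, gripper open.
Joint ranges: [-2.6, 2.6], [-0.5, 2.12], [-1.47, 1.34], [0.16, 2.42], [-1.27, 4.41], [0.06, 2.06], [-2.6, 2.6]. Speed limits (rad/s): [2.22, 2.22, 2.79, 2.79, 3.14, 3.14, 3.14].

## Interface

Orientations are given as a unit quaternion [x, y, z, w].
In Python, from workcell import status, viewer, manip gives the robot as it stands.
- The arm moves only by the tool play_rows, never from a script. Its argument "plan" is one flat list of numbers, 7 for each row, row after row: the turn, a rotation vector about the tool's x, y, z in degrees, then the shift along the tool's x, y, z in m, then the opening, from 0 (shut) to 1 (fully open). In form: [ax, ay, az, dx, dy, dz, grip, ax, ay, az, dx, dy, dz, grip, ...]. A call has 1 to 20 rows; each row is the pose to reach, as a shift and turn from the pose commanded when the call began, along the tool's axes at that moment; what a row does not reach only later rows make up. A row lasts 1/8 s, in which the tool goes at most 62.5 mm and 10.7 degrees, less where a joint would pass 70% of its speed; a pose out of reach is approached as far as the arm can. A call with a gripper value outside its range is refused whole. The fingers move at their own pace and stop on an object; "squeeze" is the grip in N (left out, the last holds). Time passes only in rows, so rows that repeat a pose let the fingers close. It gives the time, the measured TCP pose, the force, the opening and the grip force at its end, in the units of the state.
- status.get_obs(): the state, without advancing time (a new reading comes with each control period).
- viewer.camera(name): name is "side" or "top" or "wrist"; returns the picture (384x512x3 uint8, red, green, blue); there is no depth.
- viewer.camera_model(name): a dict with "fx", "fy", "cx", "cy" (pixels), "R" (3x3) and "t" (3): a world point X has camera coordinates R X + t. Camera axes: x right, y down, z forward; pixel columns grow to the right and rows downward; lengths in m; the calibration is good to about 2 mm. The wrist camera is an equidistant fisheye: a pixel r from the principal point sees the ray r / f radians off the axis. A picture is of the moment at which its call begins: read the wrist's pose just before it. camera_model takes no time and is no camera call; for the wrist camera it gives the pose at the moment of the call.
- manip.hand_in(): hands the job in; it is judged then, once.
The state is a dict: "clock": time; "joint_pos": joint angles; "joint_velocities": joint speeds; "tau": joint torques, N m; "position": TCP position; "ee_rot": TCP orientation; "ft_force": force on the tool from outside, world axes, zero at the start; "torque": the same for the moment, N m; "grip_width": opening from 0.0 (shut) to 1.0 (fully open); "grasp_force": force on a finger pad.
Only numpy, scipy, OpenCV 4.12 (cv2) and the standard library are available. Lean on these libraries where they do the work, as an engineer would, in place of code of your own. Each camera call takes 0.05 s, during which the arm holds its last target. There are 200 camera calls.

## Working session

There is one attempt and no reset: what is moved stays moved. The work goes in short steps, Python scripts to look and compute and a tool call to move; the robot and the scene stay as the last step left them, time stands still between calls to the robot, and variables do not carry over. Pictures are saved under pics/ and viewed, at most 10 in all, crops included, and the job is handed in when it is done.

Besides the shell and the picture viewer there is one more tool, called after ">>>" by a JSON object that holds its "fn" and its "kwargs". play_rows: Moves the arm, as the interface text tells. Its arguments: {"type":"object","properties":{"plan":{"type":"array","items":{"type":"number"}},"squeeze":{"type":"number"}},"required":["plan"]}

```bash
mkdir -p pics; ls; python3 - <<'E'
from workcell import status, viewer, manip
import cv2, json
o=status.get_obs(); print(o); print(manip.tip_extent)
for n in ("side","top","wrist"):
    im=viewer.camera(n); cv2.imwrite(f"pics/{n}0.png",im[:,:,::-1]); m=viewer.camera_model(n); print(n,m)
E
```

```text
pics
{'clock': 0.0, 'joint_pos': array([ 1.15737712,  0.33285478, -0.06466995,  1.46091387,  0.02163276,
        1.34989758, -0.08850716]), 'joint_velocities': array([-0.00099815, -0.00045827,  0.00030976, -0.00015417, -0.0002399 ,
       -0.00060185, -0.00152635]), 'tau': array([-3.87583077e-04, -6.25445437e+01,  4.88753035e-02, -3.91600800e+01,
        1.60992489e-02,  9.96892661e-03,  5.70708025e-06]), 'position': array([ 0.23793147, -0.57756979,  0.24453963]), 'ee_rot': array([ 9.80968759e-01,  1.94164412e-01, -1.84868783e-04, -6.63525329e-04]), 'ft_force': array([-0.31255235, -0.32427716,  0.56600403]), 'torque': array([ 0.00719159,  0.0420836 , -0.00963568]), 'grasp_force': 0.0, 'grip_width': 1.0000949401597177}
0.014
side {'fx': 422.23918997518234, 'fy': 422.23918997518234, 'cx': 253.46444678274642, 'cy': 199.93160184925105, 'R': array([[ 0.87070905,  0.49172717,  0.00837495],
       [ 0.28349216, -0.4879232 , -0.82556838],
       [-0.40186807,  0.72120409, -0.56423994]]), 't': array([-0.44227598, -0.0150584 ,  1.60547672])}
top {'fx': 450.9774028355462, 'fy': 450.9774028355462, 'cx': 254.01353651001398, 'cy': 195.66016773392872, 'R': array([[ 1.39698383e-02, -9.99901506e-01,  1.35004959e-03],
       [-9.91881689e-01, -1.40284386e-02, -1.26387969e-01],
       [ 1.26394459e-01,  4.26530017e-04, -9.91979969e-01]]), 't': array([0.042977  , 0.49982711, 1.41745788])}
wrist {'fx': 297.3186396354542, 'fy': 297.3186396354542, 'cx': 252.92777486427954, 'cy': 192.93706419852813, 'R': array([[ 0.3799514 , -0.92500507, -0.00159766],
       [-0.88078926, -0.36231603,  0.30485631],
       [-0.28257249, -0.11442338, -0.95239702]]), 't': array([-0.62383027, -0.03893659,  0.38090844])}
```

View pics/top0.png

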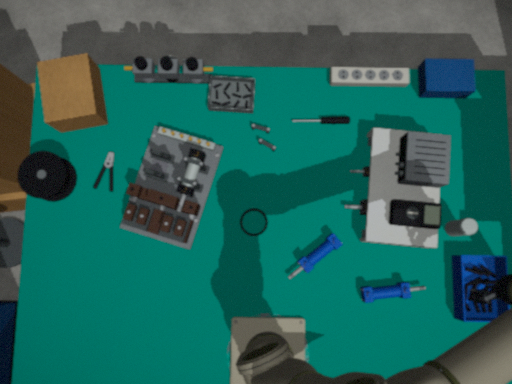

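View pics/side0.png

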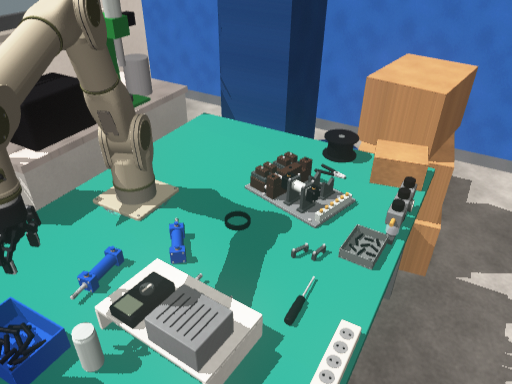

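The top view shows the fixture at about (172,185), with its die head towards the robot. The right-hand station is occupied and the left saddles, at about (160,160), are free. The riser is at about (405,187), with two rods sticking out at (355,171) and (350,207). I'll zoom in on both.

```bash
python3 - <<'E'
import cv2, numpy as np
t=cv2.imread("pics/top0.png")
a=cv2.resize(t[115:255,110:230],None,fx=4,fy=4,interpolation=cv2.INTER_CUBIC)
b=cv2.resize(t[120:260,335:410],None,fx=4,fy=4,interpolation=cv2.INTER_CUBIC)
cv2.imwrite("pics/c0.png",np.hstack([a,b]))
E
```

```text
(no output)
```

View pics/c0.png

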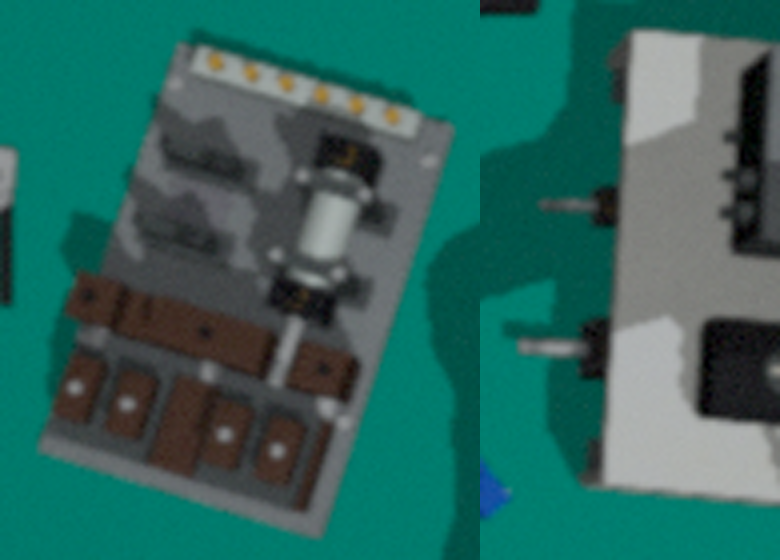

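The crop shows the large spare's rod tip at full-image (344.6,206.3) and its cap front edge at about x=360.5. The slim rod is above it, at about (350,171). The mounted cylinder is in the right station and the left saddles are free.

```bash
cat > h.py <<'E'
import numpy as np, cv2
from workcell import status, viewer, manip
from scipy.spatial.transform import Rotation as Ro
def ray(m,uv,fish=False):
    x=np.array([(uv[0]-m['cx'])/m['fx'],(uv[1]-m['cy'])/m['fy']])
    if fish:
        r=np.linalg.norm(x); d=np.r_[x*(np.sin(r)/r if r>1e-9 else 1),np.cos(r)]
    else: d=np.r_[x,1]
    return -m['R'].T@m['t'], m['R'].T@d
def onz(m,uv,z,fish=False):
    c,d=ray(m,uv,fish); return (c+d*(z-c[2])/d[2])
def go(p,yaw,tilt0=True):
    "shift in tool frame and turn to reach tcp p, tool x heading yaw (deg), pointing down"
    o=status.get_obs(); R=Ro.from_quat(o['ee_rot']); y=np.radians(yaw)
    T=Ro.from_matrix(np.array([[np.cos(y),np.sin(y),0],[np.sin(y),-np.cos(y),0],[0,0,-1.]]))
    print('turn',np.round((R.inv()*T).as_rotvec(degrees=True),2),'shift',np.round(R.inv().apply(np.array(p)-o['position']),4))
E
python3 - <<'E'
from h import *
m=viewer.camera_model("top")
f=lambda u,v,ox,oy:((u+.5)/4-.5+ox,(v+.5)/4-.5+oy)
for n,u,v in (("TL",183,42),("TR",453,125),("BR",322,537),("BL",40,450)): print(n,onz(m,f(u,v,110,115),.012).round(4))
for n,u,v,z in (("cylrear cap",350,152,.121),("front cap",302,300,.121),("rod end",277,380,.085),("saddleA",207,165,.075),("saddleB",178,240,.075)): print(n,onz(m,f(u,v,110,115),z).round(4))
for n,u,v,z in (("tip",518-480,346,.0235),("rod@cap",583-480,349,.0235),("capTop",583-480,320,.047),("capBot",583-480,377,.047),("slimtip",540-480,205,.015),("slimrod",593-480,207,.015),("shelfT",632-480,30,.08),("shelfB",602-480,485,.08)): print(n,onz(m,f(u,v,335,120),z).round(4))
E
```

```text
TL [0.7333 0.381  0.012 ]
TR [0.666  0.1552 0.012 ]
BR [0.3267 0.2526 0.012 ]
BL [0.3932 0.4823 0.012 ]
cylrear cap [0.6177 0.2253 0.121 ]
front cap [0.5032 0.2581 0.121 ]
rod end [0.4457 0.2809 0.085 ]
saddleA [0.6159 0.3436 0.075 ]
saddleB [0.5557 0.3639 0.075 ]
tip [ 0.4703 -0.2409  0.0235]
rod@cap [ 0.4686 -0.2932  0.0235]
capTop [ 0.4893 -0.288   0.047 ]
capBot [ 0.4439 -0.2873  0.047 ]
slimtip [ 0.5875 -0.2619  0.015 ]
slimrod [ 0.5865 -0.3053  0.015 ]
shelfT [ 0.7172 -0.3227  0.08  ]
shelfB [ 0.358  -0.2927  0.08  ]
```

```bash
python3 -c "
from h import *
go([.47,-.225,.16],88)"
```

```text
turn [-5.000e-02 -3.000e-02 -6.561e+01] shift [ 0.3488 -0.2376  0.085 ]
```

>>> {"fn": "play_rows", "kwargs": {"plan": [0,0,-8,0.035,-0.024,0,1,0,0,-16,0.08,-0.055,0,1,0,0,-24,0.125,-0.085,0.01,1,0,0,-32,0.17,-0.115,0.02,1,0,0,-40,0.215,-0.145,0.035,1,0,0,-48,0.26,-0.175,0.05,1,0,0,-56,0.3,-0.205,0.065,1,0,0,-63,0.335,-0.228,0.08,1,0,0,-65.6,0.349,-0.238,0.085,1,0,0,-65.6,0.349,-0.238,0.085,1,0,0,-65.6,0.349,-0.238,0.085,1], "squeeze": 40}}

```text
clock: 1.52
position: [0.4695, -0.2267, 0.1607]
ee_rot: [0.721, 0.693, -0.0, 0.0]
ft_force: [-0.2, 1.0, -0.3]
grip_width: 0.998
grasp_force: 0.0
```

```bash
python3 - <<'E'
from h import *
im=viewer.camera("wrist"); cv2.imwrite("pics/w1.png",cv2.resize(im[:,:,::-1],None,fx=1.5,fy=1.5,interpolation=cv2.INTER_CUBIC))
np.save("w1.npy",np.array([viewer.camera_model("wrist")],dtype=object)); print(status.get_obs()['joint_pos'])
go([.47,-.254,.025],88)
E
```

```text
[ 0.78018076  0.20550925 -0.46375484  1.82087803  0.10159757  1.13786135
  0.24341547]
turn [ 0.01  0.05 -0.22] shift [-0.0271  0.0015  0.1358]
```

View pics/w1.png

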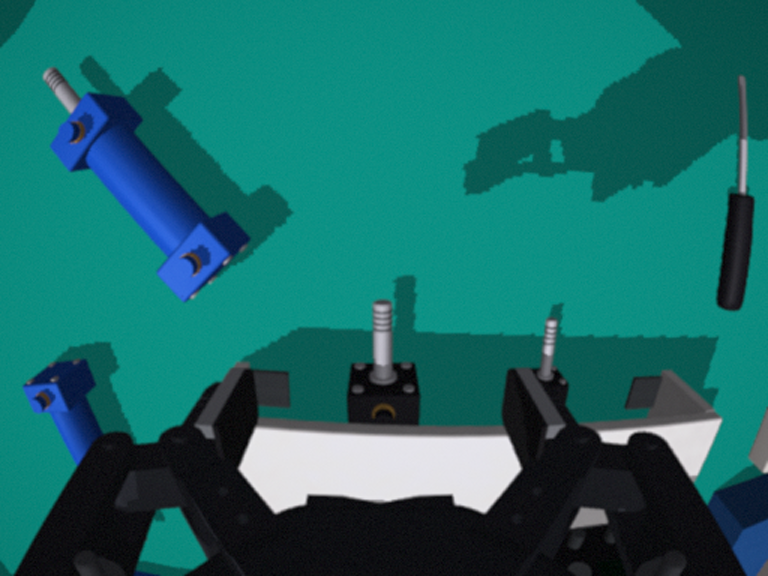

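The wrist view shows the rod from its tip at (382,303) to its base at (383,378), with a port on the top face of the cap at (383,411), so the ports are up. The fingers straddle the rod.

```bash
python3 - <<'E'
from h import *
m=np.load("w1.npy",allow_pickle=True)[0]
g=lambda u,v,z:onz(m,((u+.5)/1.5-.5,(v+.5)/1.5-.5),z,True).round(4)
print(g(382,300,.0235),g(383.5,380,.0235),g(349,366,.047),g(418,366,.047))
E
```

```text
[ 0.4705 -0.2403  0.0235] [ 0.4693 -0.2979  0.0235] [ 0.4489 -0.2741  0.047 ] [ 0.4911 -0.2758  0.047 ]
```

>>> {"fn": "play_rows", "kwargs": {"plan": [0,0,0,-0.014,0.0,0.04,1,0,0,0,-0.027,0.0,0.08,1,0,0,0,-0.027,0.0,0.11,1,0,0,0,-0.027,0.0,0.13,0.6,0,0,0,-0.027,0.0,0.136,0.3,0,0,0,-0.027,0.0,0.136,0,0,0,0,-0.027,0.0,0.136,0,0,0,0,-0.027,0.0,0.136,0,0,0,0,-0.027,0.0,0.136,0], "squeeze": 50}}

```text
clock: 2.7
position: [0.4699, -0.2525, 0.0254]
ee_rot: [0.719, 0.695, 0.0, 0.001]
ft_force: [-1.1, -1.1, 6.6]
grip_width: 0.117
grasp_force: 49.0
```

>>> {"fn": "play_rows", "kwargs": {"plan": [0,0,0,0.005,0,0,0,0,0,0,0.015,0,0,0,0,0,0,0.03,0,0,0,0,0,0,0.045,0,0,0,0,0,0,0.06,0,0,0,0,0,0,0.075,0,0,0,0,0,0,0.09,0,0,0,0,0,0,0.105,0,0,0,0,0,0,0.12,0,0,0,0,0,0,0.135,0,0,0,0,0,0,0.15,0,0,0,0,0,0,0.162,0,0,0,0,0,0,0.17,0,0,0,0,0,0,0.17,0,0,0,0,0,0,0.17,0,0,0]}}

```text
clock: 4.58
position: [0.4759, -0.0821, 0.0253]
ee_rot: [0.719, 0.695, 0.0, 0.001]
ft_force: [-1.3, -0.7, 8.0]
grip_width: 0.119
grasp_force: 49.1
```

>>> {"fn": "play_rows", "kwargs": {"plan": [0,0,0,0,0,0,0.5,0,0,0,0,0,0,1,0,0,0,0,0,0,1,0,0,0,0,0,-0.02,1,0,0,0,0,0,-0.06,1,0,0,0,0.01,0,-0.1,1,0,0,0,0.02,0,-0.14,1,0,0,0,0.02,0,-0.175,1,0,0,0,0.02,0,-0.175,1,0,0,0,0.02,0,-0.175,1]}}

```text
clock: 5.82
position: [0.4755, -0.0621, 0.1987]
ee_rot: [0.719, 0.695, -0.0, -0.0]
ft_force: [0.1, 0.2, 0.1]
grip_width: 0.999
grasp_force: 0.0
```

```bash
python3 - <<'E'
from h import *
im=viewer.camera("wrist"); cv2.imwrite("pics/w2.png",cv2.resize(im[:,:,::-1],None,fx=1.5,fy=1.5,interpolation=cv2.INTER_CUBIC))
np.save("w2.npy",np.array([viewer.camera_model("wrist")],dtype=object))
cv2.imwrite("pics/top2.png",viewer.camera("top")[:,:,::-1])
print(status.get_obs()['position'])
E
```

```text
[ 0.47519918 -0.06203068  0.19817837]
```

View pics/w2.png

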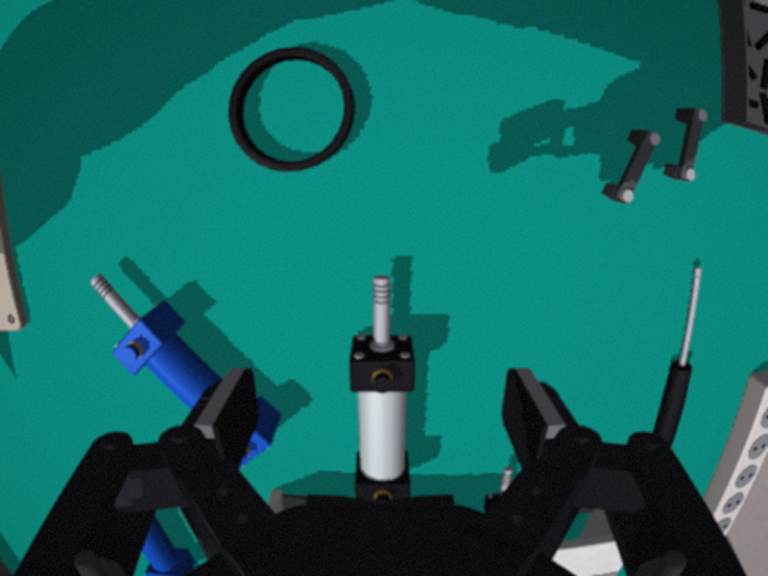

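The cylinder is out and clear: the rod tip is at (381,277), the rod base at (382,346), the barrel spans (382,390) to (382,478), and the ports are up.

```bash
python3 - <<'E'
from h import *
m=np.load("w2.npy",allow_pickle=True)[0]
g=lambda u,v,z:onz(m,((u+.5)/1.5-.5,(v+.5)/1.5-.5),z,True).round(4)
print(g(381,276,.0235),g(382,347,.0235),g(382,378,.059),g(382,390,.0425),g(382.5,478,.0425),g(382.5,496,.059))
im=cv2.imread("pics/top2.png"); mt=viewer.camera_model("top")
for v in range(190,225,3): print(v, im[v,285:365].sum(1)[::2]//3) if 0 else None
# barrel: bright pixels within region
s=im[190:225,280:365].astype(int); hsv=cv2.cvtColor(im[190:225,280:365],cv2.COLOR_BGR2HSV)
k=((hsv[...,1]<60)&(hsv[...,2]>110)).astype('uint8'); n,l,st,c=cv2.connectedComponentsWithStats(k)
for i in range(1,n):
  if st[i,4]>20: print(st[i],c[i]+[280,190],onz(mt,c[i]+[280,190],.035).round(4))
E
```

```text
[ 0.4756 -0.0704  0.0235] [ 0.4744 -0.1257  0.0235] [ 0.4741 -0.1326  0.059 ] [ 0.4735 -0.1519  0.0425] [ 0.4709 -0.239   0.0425] [ 0.4707 -0.2445  0.059 ]
[   7    0   59   35 1399] [316.04074339 205.5375268 ] [ 0.4697 -0.1488  0.035 ]
```

```bash
python3 - <<'E'
from h import *
m=np.load("w2.npy",allow_pickle=True)[0]
g=lambda u,v,z:onz(m,((u+.5)/1.5-.5,(v+.5)/1.5-.5),z,True).round(4)
print(g(279,410,.03),g(245,463,.03))
go([.472,-.196,.022],88.4); go([.472,-.196,.10],88.4)
E
```

```text
[ 0.39   -0.1769  0.03  ] [ 0.3499 -0.2346  0.03  ]
turn [-0.11 -0.02 -0.42] shift [-0.1341  0.0018  0.1761]
turn [-0.11 -0.02 -0.42] shift [-0.134   0.0017  0.0981]
```

>>> {"fn": "play_rows", "kwargs": {"plan": [0,0,-0.4,-0.035,0.001,0.01,1,0,0,-0.4,-0.08,0.002,0.03,1,0,0,-0.4,-0.12,0.002,0.06,1,0,0,-0.4,-0.134,0.002,0.095,1,0,0,-0.4,-0.134,0.002,0.13,1,0,0,-0.4,-0.134,0.002,0.16,1,0,0,-0.4,-0.134,0.002,0.176,1,0,0,-0.4,-0.134,0.002,0.176,0.8,0,0,-0.4,-0.134,0.002,0.176,0.6,0,0,-0.4,-0.134,0.002,0.176,0.4,0,0,-0.4,-0.134,0.002,0.176,0.2,0,0,-0.4,-0.134,0.002,0.176,0.1,0,0,-0.4,-0.134,0.002,0.176,0.1,0,0,-0.4,-0.134,0.002,0.176,0.1], "squeeze": 60}}

```text
clock: 7.68
position: [0.4737, -0.1963, 0.0247]
ee_rot: [0.717, 0.697, 0.0, 0.001]
ft_force: [-2.6, 0.4, 6.7]
grip_width: 0.425
grasp_force: 59.3
```

```bash
python3 -c "
from h import *
go([.56,.06,.29],100)"
```

```text
turn [  0.07   0.07 -11.62] shift [ 0.2583  0.0794 -0.2655]
```

>>> {"fn": "play_rows", "kwargs": {"plan": [0,0,0,0,0,-0.01,0.1,0,0,0,0,0,-0.03,0.1,0,0,0,0,0,-0.06,0.1,0,0,0,0,0,-0.09,0.1,0,0,-2,0.02,0.005,-0.125,0.1,0,0,-4,0.05,0.015,-0.16,0.1,0,0,-6,0.09,0.027,-0.195,0.1,0,0,-8,0.13,0.04,-0.225,0.1,0,0,-10,0.17,0.052,-0.25,0.1,0,0,-11,0.21,0.064,-0.265,0.1,0,0,-11.5,0.24,0.074,-0.265,0.1,0,0,-11.5,0.258,0.079,-0.265,0.1,0,0,-11.5,0.258,0.079,-0.265,0.1,0,0,-11.5,0.258,0.079,-0.265,0.1]}}

```text
clock: 9.43
position: [0.559, 0.0588, 0.2883]
ee_rot: [0.644, 0.765, -0.0, 0.0]
ft_force: [0.0, -1.3, -5.5]
grip_width: 0.424
grasp_force: 61.2
```

```bash
python3 - <<'E'
from h import *
im=viewer.camera("wrist"); cv2.imwrite("pics/w3.png",cv2.resize(im[:,:,::-1],None,fx=1.5,fy=1.5,interpolation=cv2.INTER_CUBIC))
np.save("w3.npy",np.array([viewer.camera_model("wrist")],dtype=object))
print(status.get_obs()['position'],status.get_obs()['joint_pos'])
E
```

```text
[0.55911527 0.05849973 0.2883601 ] [ 0.37576256  0.23483184 -0.66062825  1.53654113  0.14564475  1.42034281
 -0.12217735]
```

View pics/w3.png

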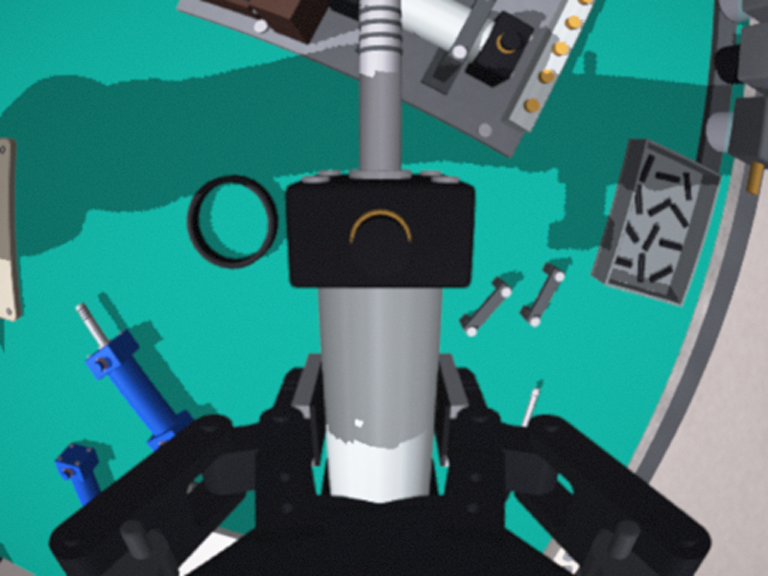

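The gripped cylinder is well aligned: the barrel is centred at x≈380 with the port on top. The fixture is cut off at the top edge, so I'll move closer and look again.

```bash
python3 -c "
from h import *
go([.51,.22,.32],100)"
```

```text
turn [-0.02  0.04 -0.19] shift [ 0.1675 -0.0209 -0.0318]
```

>>> {"fn": "play_rows", "kwargs": {"plan": [0,0,0,0.02,-0.003,-0.01,0.1,0,0,0,0.05,-0.006,-0.02,0.1,0,0,0,0.085,-0.01,-0.03,0.1,0,0,0,0.12,-0.015,-0.032,0.1,0,0,0,0.15,-0.02,-0.032,0.1,0,0,0,0.167,-0.02,-0.032,0.1,0,0,0,0.167,-0.02,-0.032,0.1,0,0,0,0.167,-0.02,-0.032,0.1]}}

```text
clock: 10.48
position: [0.5116, 0.2194, 0.3202]
ee_rot: [0.644, 0.765, -0.0, 0.0]
ft_force: [-0.1, -0.4, -5.8]
grip_width: 0.422
grasp_force: 61.3
```

```bash
python3 - <<'E'
from h import *
im=viewer.camera("wrist"); cv2.imwrite("pics/w4.png",cv2.resize(im[:,:,::-1],None,fx=1.5,fy=1.5,interpolation=cv2.INTER_CUBIC))
np.save("w4.npy",np.array([viewer.camera_model("wrist")],dtype=object))
print(status.get_obs()['position'],status.get_obs()['joint_pos'])
E
```

```text
[0.51164685 0.21925542 0.32013577] [ 0.1616269   0.22788293 -0.76407846  1.49234846  0.15805949  1.4848999
 -0.43273971]
```

View pics/w4.png

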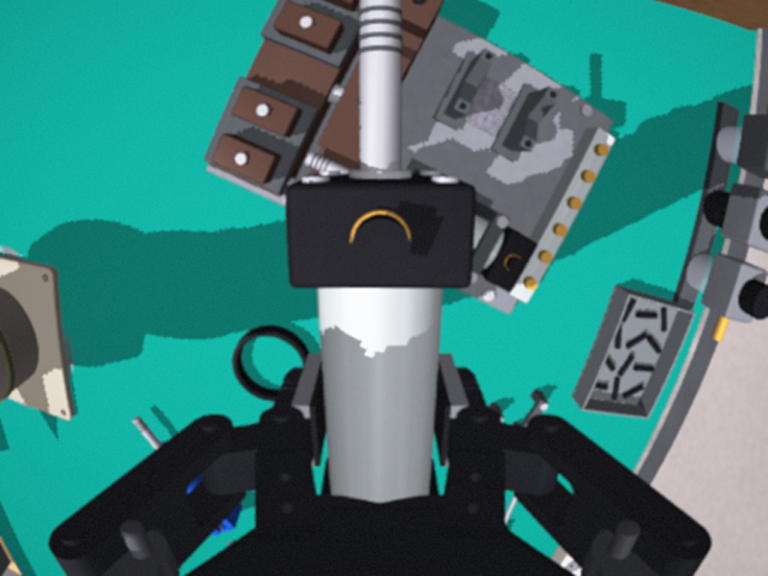

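The free saddles are at about (470,85) and (528,118), fully visible. I'll enlarge that region to pick the V corners.

```bash
python3 - <<'E'
import cv2
im=cv2.imread("pics/w4.png")
c=im[30:180,410:610]; cv2.imwrite("pics/c4.png",cv2.resize(c,None,fx=4,fy=4,interpolation=cv2.INTER_CUBIC))
E
```

```text
(no output)
```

View pics/c4.png

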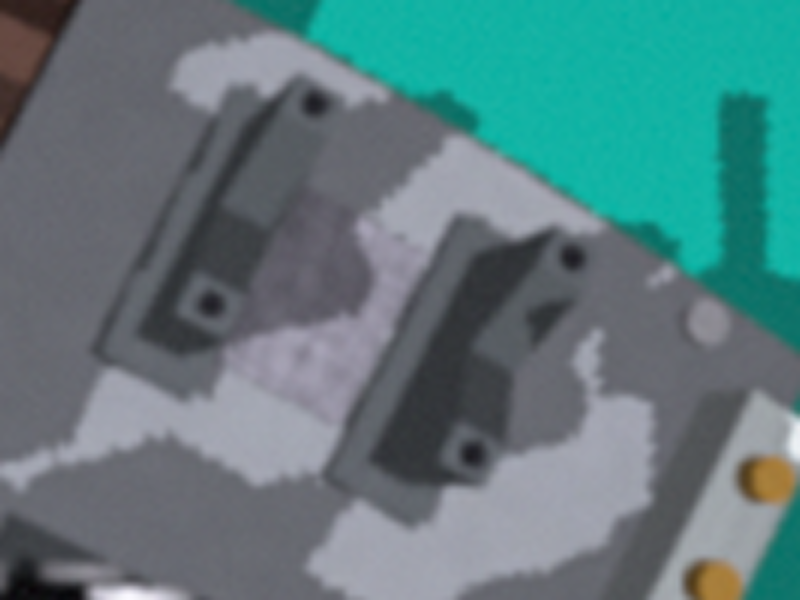

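The four bolt holes on top of the saddles (z 0.078) are at crop pixels (315,103), (211,304), (572,258) and (472,453). Their centroid gives the seat.

```bash
python3 - <<'E'
from h import *
m=np.load("w4.npy",allow_pickle=True)[0]
def full(u,v):
    u,v=(u+.5)/4-.5+410,(v+.5)/4-.5+30; return ((u+.5)/1.5-.5,(v+.5)/1.5-.5)
P=[onz(m,full(*q),.078,True) for q in ((315,103),(211,304),(572,258),(472,453))]
for p in P: print(p.round(4))
c=sum(P)/4; d=(P[0]+P[1]-P[2]-P[3])[:2]; e=(P[1]+P[3]-P[0]-P[2])[:2]
print(c.round(4),np.linalg.norm(d)/2,np.linalg.norm(e)/2,np.degrees(np.arctan2(d[1],d[0])),np.degrees(np.arctan2(e[1],e[0])))
# held cylinder: offset in tool frame of rod tip/barrel
o=status.get_obs(); print(o['ee_rot'])
R=Ro.from_quat(o['ee_rot']); za=o['position'][2]-.0
g=lambda u,v,z:R.inv().apply(onz(m,((u+.5)/1.5-.5,(v+.5)/1.5-.5),z,True)-o['position']).round(4)
for q in ((380,178,za+.0235),(319,289,za),(440,289,za),(380,289,za+.019),(381,226,za+.0355)): print(g(*q))
E
```

```text
[0.5729 0.3958 0.078 ]
[0.5587 0.3476 0.078 ]
[0.6344 0.3772 0.078 ]
[0.62   0.3294 0.078 ]
[0.5965 0.3625 0.078 ] 0.06408185243725076 0.05010763142214459 163.3128041645611 -106.63121034805322
[ 6.44375033e-01  7.64709547e-01 -3.01535424e-04  1.85411952e-04]
[ 0.0722  0.0003 -0.0235]
[ 0.0375 -0.0183 -0.    ]
[ 0.0375  0.0186 -0.    ]
[ 0.0435  0.0003 -0.019 ]
[ 0.0627  0.0005 -0.0355]
```

```bash
python3 -c "
from h import *
go([.5965,.3625,.2],163.35)"
```

```text
turn [-3.000e-02  3.000e-02 -6.359e+01] shift [0.1269 0.1079 0.12  ]
```

>>> {"fn": "play_rows", "kwargs": {"plan": [0,0,-4,0.01,0.008,0,0.1,0,0,-11,0.025,0.02,0,0.1,0,0,-18,0.04,0.034,0,0.1,0,0,-25,0.055,0.047,0,0.1,0,0,-32,0.07,0.06,0,0.1,0,0,-39,0.085,0.072,0,0.1,0,0,-46,0.1,0.084,0.01,0.1,0,0,-53,0.112,0.095,0.03,0.1,0,0,-60,0.122,0.104,0.05,0.1,0,0,-63.6,0.127,0.108,0.075,0.1,0,0,-63.6,0.127,0.108,0.1,0.1,0,0,-63.6,0.127,0.108,0.12,0.1,0,0,-63.6,0.127,0.108,0.12,0.1,0,0,-63.6,0.127,0.108,0.12,0.1,0,0,-63.6,0.127,0.108,0.12,0.1]}}

```text
clock: 12.4
position: [0.5959, 0.3647, 0.2017]
ee_rot: [0.144, 0.99, 0.001, 0.001]
ft_force: [-0.2, 0.3, -4.9]
grip_width: 0.418
grasp_force: 61.2
```

```bash
python3 - <<'E'
from h import *
go([.5965,.3625,.087],163.35); print(status.get_obs()['ft_force'])
m=viewer.camera_model("wrist")
im=viewer.camera("wrist"); cv2.imwrite("pics/w5.png",cv2.resize(im[:,:,::-1],None,fx=1.5,fy=1.5,interpolation=cv2.INTER_CUBIC))
E
```

```text
turn [0.08 0.07 0.13] shift [-0.001  -0.0021  0.1147]
[-0.17824305  0.33387475 -4.87043393]
```

View pics/w5.png

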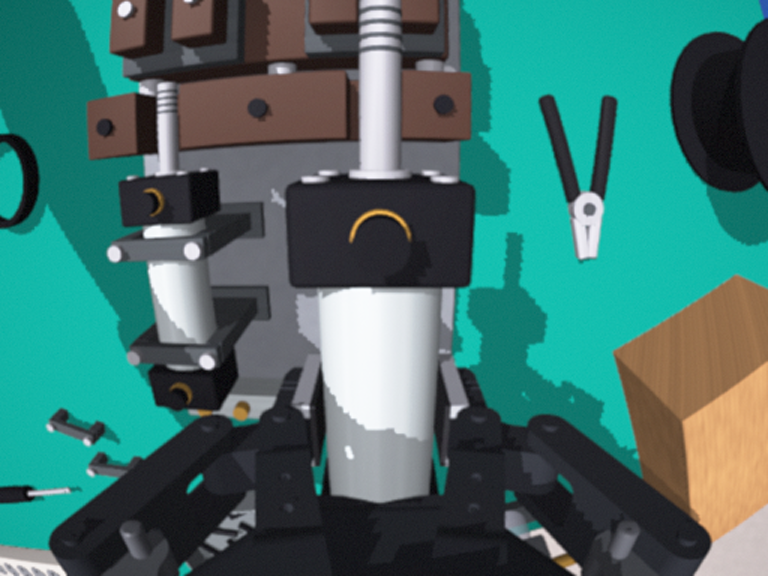

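The held cylinder is parallel to the mounted one, and its rod at x≈380 lines up with the free slot. I'll make a small correction and lower it, stopping high first.

>>> {"fn": "play_rows", "kwargs": {"plan": [0,0,0,-0.001,-0.002,0.01,0.1,0,0,0,-0.001,-0.002,0.03,0.1,0,0,0,-0.001,-0.002,0.05,0.1,0,0,0,-0.001,-0.002,0.067,0.1,0,0,0,-0.001,-0.002,0.08,0.1,0,0,0,-0.001,-0.002,0.09,0.1,0,0,0,-0.001,-0.002,0.096,0.1,0,0,0,-0.001,-0.002,0.096,0.1,0,0,0,-0.001,-0.002,0.096,0.1]}}

```text
clock: 13.58
position: [0.5962, 0.3625, 0.1049]
ee_rot: [0.144, 0.99, 0.0, 0.0]
ft_force: [0.0, 0.5, -5.0]
grip_width: 0.422
grasp_force: 61.3
```

```bash
python3 -c "
from h import *
go([.5965,.3625,.0865],163.35); print(status.get_obs()['ft_force'])"
```

```text
turn [0.04 0.04 0.14] shift [-0.0003  0.0001  0.0184]
[ 0.01549623  0.54399973 -5.04423269]
```

Position is right. Now I'll lower it slowly to just above contact.

>>> {"fn": "play_rows", "kwargs": {"plan": [0,0,0,0,0,0.003,0.1,0,0,0,0,0,0.006,0.1,0,0,0,0,0,0.009,0.1,0,0,0,0,0,0.012,0.1,0,0,0,0,0,0.014,0.1,0,0,0,0,0,0.0155,0.1,0,0,0,0,0,0.0165,0.1,0,0,0,0,0,0.0165,0.1,0,0,0,0,0,0.0165,0.1]}}

```text
clock: 14.7
position: [0.596, 0.3623, 0.0879]
ee_rot: [0.144, 0.99, 0.0, 0.0]
ft_force: [0.1, 0.1, -4.2]
grip_width: 0.419
grasp_force: 61.3
```

>>> {"fn": "play_rows", "kwargs": {"plan": [0,0,0,0,0,0.0005,0.1,0,0,0,0,0,0.001,0.1,0,0,0,0,0,0.0015,0.1,0,0,0,0,0,0.0015,0.1,0,0,0,0,0,0.0015,0.1]}}

```text
clock: 15.32
position: [0.596, 0.3622, 0.0866]
ee_rot: [0.144, 0.99, 0.0, 0.0]
ft_force: [-1.2, -1.3, -0.8]
grip_width: 0.418
grasp_force: 61.8
```

>>> {"fn": "play_rows", "kwargs": {"plan": [0,0,0,0,0,0.0005,0.1,0,0,0,0,0,0.001,0.1,0,0,0,0,0,0.001,0.1,0,0,0,0,0,0.001,0.1], "squeeze": 30}}

```text
clock: 15.82
position: [0.596, 0.3623, 0.0864]
ee_rot: [0.144, 0.99, -0.0, 0.0]
ft_force: [-5.3, -4.3, 6.8]
grip_width: 0.422
grasp_force: 62.8
```

>>> {"fn": "play_rows", "kwargs": {"plan": [0,0,0,0,0,0,0.45,0,0,0,0,0,0,0.5,0,0,0,0,0,0,0.6,0,0,0,0,0,0,0.7,0,0,0,0,0,0,0.85,0,0,0,0,0,0,0.9,0,0,0,0,0,0,0.9]}}

```text
clock: 16.7
position: [0.5959, 0.3623, 0.0853]
ee_rot: [0.144, 0.99, -0.0, 0.0]
ft_force: [0.8, -0.2, -0.1]
grip_width: 0.899
grasp_force: 0.0
```

>>> {"fn": "play_rows", "kwargs": {"plan": [0,0,0,0,0,-0.005,0.9,0,0,0,0,0,-0.02,0.9,0,0,0,0,0,-0.05,0.9,0,0,0,0,0,-0.08,0.9,0,0,0,-0.03,0,-0.12,0.9,0,0,0,-0.07,0,-0.16,0.9,0,0,0,-0.1,0,-0.18,0.9,0,0,0,-0.12,0,-0.18,0.9,0,0,0,-0.12,0,-0.18,0.9,0,0,0,-0.12,0,-0.18,0.9]}}

```text
clock: 17.95
position: [0.7099, 0.329, 0.2656]
ee_rot: [0.143, 0.99, 0.0, -0.0]
ft_force: [-0.7, 1.1, -0.8]
grip_width: 0.898
grasp_force: 0.0
```

```bash
python3 - <<'E'
from h import *
im=viewer.camera("wrist"); cv2.imwrite("pics/w6.png",cv2.resize(im[:,:,::-1],None,fx=1.5,fy=1.5,interpolation=cv2.INTER_CUBIC))
np.save("w6.npy",np.array([viewer.camera_model("wrist")],dtype=object))
E
```

```text
(no output)
```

View pics/w6.png

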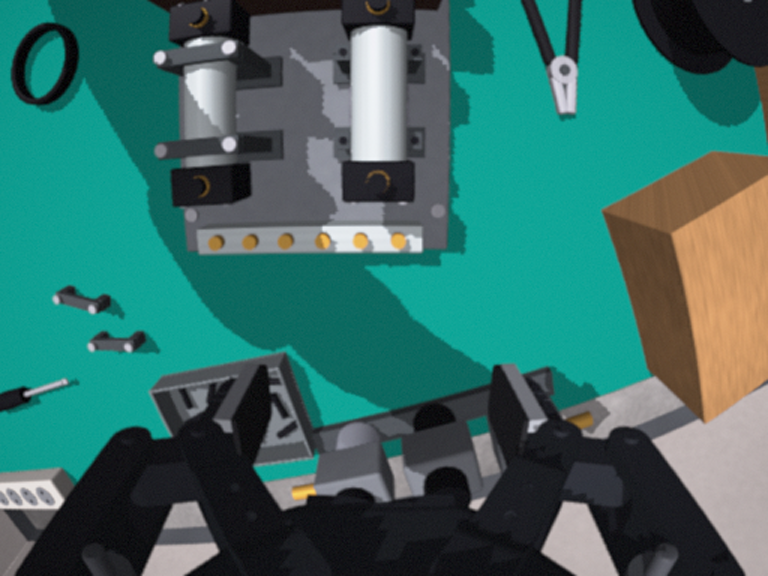

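The cylinder lies in both free saddles with its ports up, at (378,181) and (376,6), parallel to its mounted twin. One quick numeric check before handing in.

```bash
python3 - <<'E'
from h import *
m=np.load("w6.npy",allow_pickle=True)[0]
g=lambda u,v,z:onz(m,((u+.5)/1.5-.5,(v+.5)/1.5-.5),z,True)
a,b=g(378,26,.104),g(378,162,.104); print(a,b,((a+b)/2).round(4),np.linalg.norm(a-b))
x=np.array([-.958,.287]); d=((a+b)/2)[:2]-[.5965,.3625]; print(d@x, d@[-x[1],x[0]])
print(manip.hand_in())
E
```

```text
[0.55412378 0.3745337  0.104     ] [0.6412674  0.34873755 0.104     ] [0.5977 0.3616 0.104 ] 0.09088153514733008
-0.0013934497725219459 0.0004849370362685398
the job is handed in; nothing more can be done
None
```

The large spare cylinder is in the free pair of saddles with its ports up, measured about 1.4 mm along and 0.5 mm across from the seat point. It is released, and I handed the job in at about 18 s; no verdict came back.

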